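# Stand a slumped slide box back up in its caddy and latch the row with the bail

## Task

The front slide box in the bench caddy has slumped forward over the caddy's front lip. It is full of glass slides: push it gently back upright against the row behind it, without gripping or lifting it, then push the caddy's wire handle so that it flips forward over the boxes until it lies down on the front lip and keeps them in. Leave the other boxes standing in the caddy, do not disturb the small things around it, and finish clear of everything.

Things in the scene. Friction and masses are not known exactly. Their poses are not given: they have to be found in the camera images.
- caddy: Grey sheet-metal caddy fixed to the bench, 136 deep (x) x 190 mm wide (y); origin under its centre on the bench; x points from its low front to its back wall, y left, z up. Floor top z 6 mm. Inside: x -63.5 to +64, y +-91. Back wall 61 high, outer face x +68; side walls 42 high, hinge ears 66. Holds three slide boxes on edge, one behind another, 20 mm to spare in front when all are upright.
- caddy_lip (a point): Middle of the caddy's front edge, 42 mm above the bench, at caddy x -65.5, y 0. The front lip (4 mm sheet with a 7 mm round rim, top 42 mm above the bench) stands only at both ends, |y| 57 to 91 mm; between them a wide notch goes down to a sill 14 mm above the bench so that fingers can reach in.
- box_slumped: Front slide box, blue, 175 x 69 x 36 mm, about 0.15-0.31 kg, lid firmly shut, loose. Origin: centre of its underside, the large face opposite the lid; y points from hinge edge (34 mm below) to opening edge (32-35 above), z to the lid face (35 mm). Upright: y up, lid to the caddy's front, hinge edge on the floor, origin at caddy x about -8. Starts leaning forward 34-38 deg; below 25 deg it stays up by itself.
- slumped_top (a point): Middle of the upper edge of the slumped box's lid face, its foremost edge while it leans: then about 60 mm above the bench at caddy x about -76 mm, reaching past the lip. When the box stands upright against the row it is 72 mm above the bench at caddy x about -45 mm.
- box_middle: Second slide box, same make, size and axes, loose, upright behind the slumped one; its lid face (caddy x about -8 mm) is what the slumped box shall stand against. Its top is 72 to 76 mm above the bench.
- box_back: Third slide box, the same, loose, upright against the back wall.
- bail (a joint): Angle of the wire handle (bail), rad, about a line along caddy y at caddy x +15, z 45 mm. 0: leaning back on its stop, 48 deg above level, cross bar above the back wall; 0.73: straight up; 2.30: lying level to the front, cross bar on the front lip. Turns under less than 1 N; once past upright it falls forward by its own weight. A slumped front box blocks it.
- bail_grip (a point): Middle of the bail's cross bar: 6 mm steel wire along caddy y, 200 mm wide, with a black sleeve 11 mm in diameter and 90 mm long in the middle; 79 mm from the hinge line. Starts at caddy x +68, 104 mm above the bench; rises to 124 mm when straight up; ends at caddy x -64, 45 mm above the bench.
- dropper_blue: Bystander: dropper bottle 34 mm in diameter, 100 mm tall, loose beside the caddy; origin at the centre of its underside.
- coverslips: Bystander: cover-slip box 31 x 31 x 19 mm, loose beside the caddy; origin at the centre of its underside.

How it is judged:
On the way:
1. the slumped box stands upright against the row (angle between box_slumped's own y axis and vertical below 0.08 rad and horizontal distance between box_slumped and box_middle below 0.042 m), for 0.2 s.
At the end, for the whole second after the job is handed in: The front box stands on the caddy floor, upright within 4.5 degrees and within 6 mm of the box behind it, at rest; the bail lies forward within 4.5 degrees of level; the other two boxes stand in the caddy; the bystanders are within 30 mm of where they were, the bottle standing (all of step 1 and z of box_slumped in the frame of caddy below 0.046 m and x of box_slumped in the frame of caddy between -0.022 and 0 m and value of joint bail above 2.22 rad and linear speed of box_slumped below 0.01 m/s and angle between each of box_middle, box_back's own y axis and vertical below 0.12 rad and z of each of box_middle, box_back in the frame of caddy below 0.05 m and distance of each of dropper_blue, coverslips from where it was at the start of the episode below 0.03 m and angle between dropper_blue's own z axis and vertical below 0.2 rad); the robot touches nothing.
It fails at once if the slumped box is rammed (the fingers press on it with over 40 N) (contact force between the fingers and box_slumped above 40 N).
It fails at once if the slumped box is lifted or carried instead of tipped (z of box_slumped in the frame of caddy above 0.068 m or (angle between box_slumped's own y axis and vertical below 0.08 rad and z of box_slumped in the frame of caddy above 0.052 m)).
It fails at once if another box of the row is lifted out or knocked over (z of any of box_middle, box_back in the frame of caddy above 0.058 m or angle between any of box_middle, box_back's own y axis and vertical above 0.4 rad).
It fails at once if a bystander is knocked away or over (distance of any of dropper_blue, coverslips from where it was at the start of the episode above 0.04 m or angle between dropper_blue's own z axis and vertical above 0.5 rad).
It also fails if it takes over 45 s, if anything falls off the work surface, if the arm or the gripper's body presses on something with over 40 N, if the wrist force passes 120 N, or if a joint passes its speed limit or range.

## Robot

A 7-joint arm with a two-finger parallel gripper is mounted at the origin on a cart in front of the work surface, level with it; the furniture and walls round the work are solid. World frame = base frame: x ahead of the robot, y to its left, z up, the work surface at z = 0. Lengths are in m, angles in rad, forces in N, time in s.
With the tool pointing down it reaches from about 0.425 to 0.875 m from the base axis. Payload 8.4 kg.
Tool frame: the origin (TCP) lies at the very end of the fingers, on their centre line; the grasp point (between the pads) lies 19 mm behind it; z points along the fingers, y is the direction in which the jaws open and shut (so a half turn about z gives the same grasp; the last joint's range is limited). The gripper opens to 87 mm and grips with 3 to 60 N. Pads are 19 mm wide; open, the fingers measure 117 mm over their backs; the gripper's body (75 mm by 190 mm) begins 51 mm behind the grasp point.
Start: joints at [1.203, 0.333, 0.04, 1.465, -0.013, 1.343, -0.059], TCP at [0.173, -0.627, 0.223] pointing down, gripper open.
Joint ranges: [-2.58, 2.58], [-0.38, 2.09], [-1.3, 1.39], [0.25, 2.4], [-1.5, 4.64], [0.08, 2.09], [-2.65, 2.65]. Speed limits (rad/s): [2.22, 2.22, 2.79, 2.79, 3.14, 3.14, 3.14].

## Interface

Orientations are given as a unit quaternion [x, y, z, w].
In Python, from plant import robot gives the robot as it stands.
- The arm moves only by the tool send_rows, never from a script. Its argument "steps" is text: rows parted by semicolons, each of 5 numbers parted by spaces: the gripper's target within -1 to 1 (shut at 1, half-way at 0, fully open at -1), then the shift along the tool's x, y, z in cm, then the turn about the tool's z in rad. A call has 1 to 5 rows; each row is the pose to reach, as a shift and turn from the pose commanded when the call began, along the tool's axes at that moment; what a row does not reach only later rows make up. A row lasts 1/12 s, in which the tool goes at most 41.7 mm and 7.16 degrees, less where a joint would pass 70% of its speed; a pose out of reach is approached as far as the arm can. A call with a gripper value outside its range is refused whole. The fingers move at their own pace and stop on an object; the grip force is fixed at half the most. Time passes only in rows, so rows that repeat a pose let the fingers close. It gives the time, the measured TCP pose, the force and the opening at its end, in the units of the state.
- robot.observe(): the state, without advancing time (a new reading comes with each control period).
- robot.capture(name): name is "side" or "top" or "wrist"; returns (picture, depth): 384x512x3 uint8, red, green, blue; 384x512 float32, m along the optical axis (not along the pixel's ray), 0 where there is no reading.
- robot.camera_params(name): a dict with "intrinsics" (3x3 intrinsics, pixels), "k1" (the pictures are not rectified: a ray, as slopes to the right and down, at radius r is drawn at 1 + k1 r^2 times it, then the intrinsics apply), "view" (4x4, takes a point from world to camera coordinates); the wrist camera has in their place "mount" (4x4, takes a point from camera to tool coordinates, whose origin is the TCP and whose axes are the flange's). Camera axes: x right, y up, looking along -z (the intrinsics and any distortion apply to the point x, -y, -z); pixel columns grow to the right and rows downward; lengths in m; the calibration is good to about 2 mm. A picture is of the moment at which its call begins: read the wrist's pose just before it. camera_params takes no time and is no camera call.
- robot.finish_job(): hands the job in, once; it reports no verdict.
The state is a dict: "t": time; "joint_pos": joint angles; "joint_vel": joint speeds; "joint_efforts": joint torques, N m; "tcp_pos": TCP position; "tcp_rot": TCP orientation; "wrist_force": force on the tool from outside, world axes, zero at the start; "moment": the same for the moment, N m; "grip_width": opening from 0.0 (shut) to 1.0 (fully open).
Only numpy, scipy, OpenCV 4.12 (cv2) and the standard library are available. Lean on these libraries where they do the work, as an engineer would, in place of code of your own. Each camera call takes 0.05 s, during which the arm holds its last target.

## Working session

There is one attempt and no reset: what is moved stays moved. The work goes in short steps, Python scripts to look and compute and a tool call to move; the robot and the scene stay as the last step left them, time stands still between calls to the robot, and variables do not carry over. Pictures are saved under pics/ and viewed, and the job is handed in when it is done.

Besides the shell and the picture viewer there is one more tool, called in YAML: its name, and indented under it one key for each argument. send_rows: Moves the arm, as the interface text tells. Its arguments: {"type":"object","properties":{"steps":{"type":"string"}},"required":["steps"]}

```bash
ls; mkdir -p pics; cat > h.py <<'E'
import numpy as np, cv2
from plant import robot
from scipy.spatial.transform import Rotation as R
def cap(name,fn):
    s=robot.observe(); im,d=robot.capture(name)
    cv2.imwrite(f'pics/{fn}.png',im[:,:,::-1]); np.save(f'pics/{fn}.npy',d); 
    return s,im,d
def w(name,u,v,d,s=None):
    p=robot.camera_params(name);K=np.array(p['intrinsics']);
    a=cv2.undistortPoints(np.array([[[u,v]]],float),K,np.array([p['k1'],0,0,0,0.]))[0,0]
    c=np.array([a[0]*d,-a[1]*d,-d,1])
    if name=='wrist':
        t=np.array(p['mount'])@c
        return R.from_quat(s['tcp_rot']).apply(t[:3])+s['tcp_pos']
    return (np.linalg.inv(np.array(p['view']))@c)[:3]
E
python3 - <<'E'
from h import *
s=robot.observe();print(s)
cap('side','s0');cap('top','t0')
for n in('side','top','wrist'):print(robot.camera_params(n))
E
```

```text
pics
{'t': 0.0, 'joint_pos': array([ 1.20280098,  0.33389483,  0.03989692,  1.46631601, -0.01341582,
        1.3432566 , -0.05849499]), 'joint_vel': array([ 0.0002978 ,  0.00041766,  0.00082369,  0.00153002,  0.00042859,
       -0.00110471,  0.00078888]), 'joint_efforts': array([-2.79537999e-04, -6.56361437e+01,  1.33507401e+00, -4.03807712e+01,
       -5.96260163e-02,  4.49667592e-02,  1.76838553e-04]), 'tcp_pos': array([ 0.17245675, -0.62621132,  0.22164807]), 'tcp_rot': array([ 9.90984460e-01,  1.33974454e-01, -1.57599082e-04, -7.88636800e-04]), 'wrist_force': array([-0.37956354,  0.04256746, -0.17795671]), 'moment': array([ 0.03013733,  0.03256043, -0.04326408]), 'grip_width': 1.002373641233827}
{'intrinsics': array([[472.13164279,   0.        , 259.22494605],
       [  0.        , 472.13164279, 196.38392784],
       [  0.        ,   0.        ,   1.        ]]), 'k1': -0.11034347460277855, 'view': array([[ 0.75056635, -0.66079331,  0.00153303, -0.21963976],
       [ 0.50116906,  0.57076509,  0.65042816, -0.48410306],
       [-0.43067358, -0.48742118,  0.75956623, -0.53421115],
  
[... 361 characters left out ...]
  0.04691191, -0.55062388],
       [-0.04742673, -0.02562328,  0.99854602, -0.90713493],
       [ 0.        ,  0.        ,  0.        ,  1.        ]])}
{'intrinsics': array([[264.97467825,   0.        , 256.41783049],
       [  0.        , 264.97467825, 187.81478436],
       [  0.        ,   0.        ,   1.        ]]), 'k1': -0.04007275283664623, 'mount': array([[-1.74743297e-03,  9.62266890e-01,  2.72101779e-01,
         7.46655664e-02],
       [ 9.99997758e-01,  1.35605108e-03,  1.62639876e-03,
        -5.88158755e-04],
       [ 1.19604577e-03,  2.72104011e-01, -9.62267103e-01,
        -1.62162278e-01],
       [ 0.00000000e+00,  0.00000000e+00,  0.00000000e+00,
         1.00000000e+00]])}
```

View pics/s0.png

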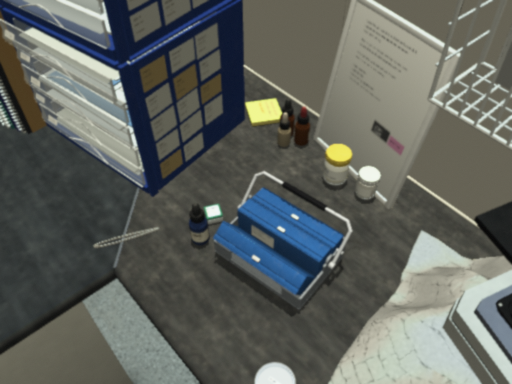

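View pics/t0.png

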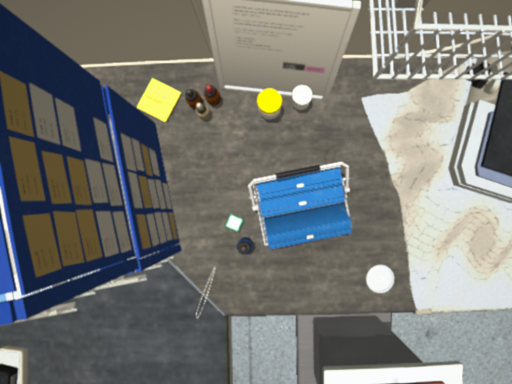

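```bash
python3 - <<'E'
import cv2,numpy as np
a=cv2.imread('pics/t0.png')[150:262,215:365];cv2.imwrite('pics/t0c.png',cv2.resize(a,None,fx=5,fy=5,interpolation=cv2.INTER_CUBIC))
a=cv2.imread('pics/s0.png')[165:315,180:360];cv2.imwrite('pics/s0c.png',cv2.resize(a,None,fx=4,fy=4,interpolation=cv2.INTER_CUBIC))
E
```

```text
(no output)
```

View pics/t0c.png

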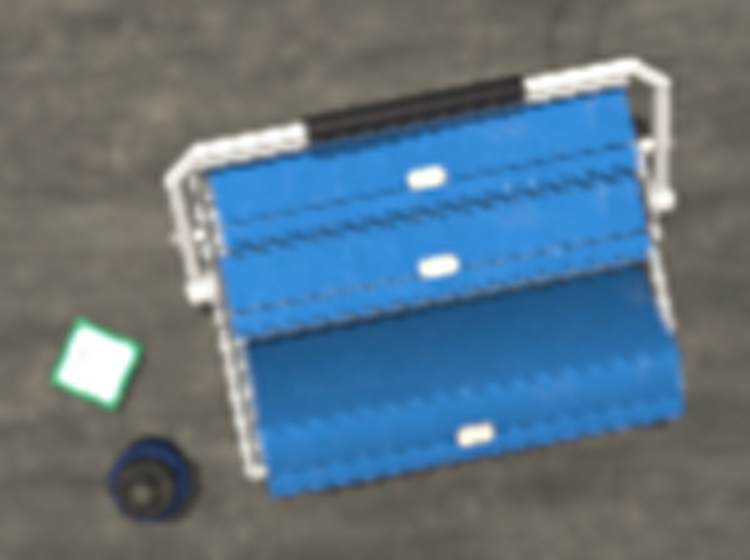

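View pics/s0c.png

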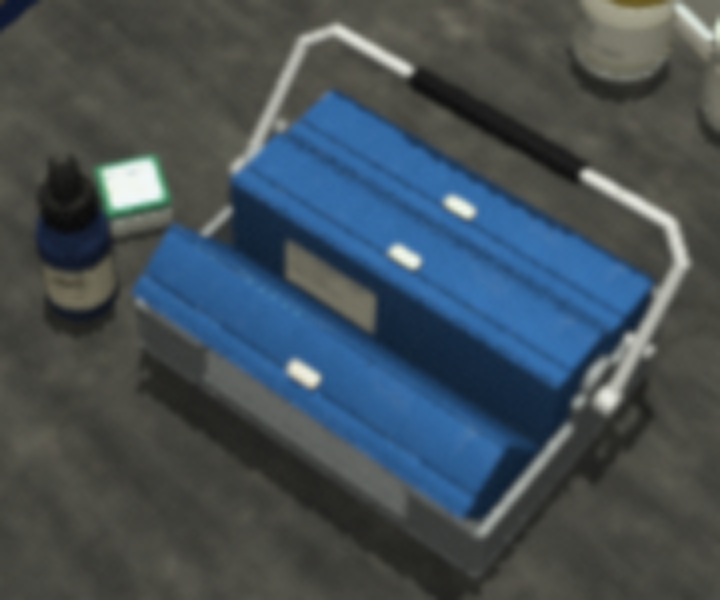

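```bash
python3 - <<'E'
from h import *
d=np.load('pics/t0.npy')
def T(n,cx,cy,h=None):
    u,v=215+cx/5-.4,150+cy/5-.4
    ui,vi=int(round(u)),int(round(v))
    z=d[vi-1:vi+2,ui-1:ui+2]; 
    p=w('top',u,v,np.median(z))
    # ray to plane h
    q=None
    if h is not None:
        a=w('top',u,v,.5);b=w('top',u,v,1.);q=a+(b-a)*(h-a[2])/(b[2]-a[2])
    print(n,np.round(p,4),None if q is None else np.round(q,4))
T('front L',272,490,.060);T('front R',683,410,.060);T('front M',477,452,.060)
T('in front L',285,480);T('in front R',665,405)
T('sleeve L',307,130,.104);T('sleeve R',522,90,.104);T('sleeve M',415,110,.104)
T('hingeL',200,290,.045);T('hingeR',662,198,.045)
T('mid front L',238,335,.074);T('mid front R',645,262,.074)
T('back L',208,175,.074);T('back R',628,92,.074)
T('bottle',150,480,.1);T('cs',97,363,.019)
E
```

```text
front L [0.4332 0.2756 0.06  ] [0.4332 0.2756 0.06  ]
front R [0.4628 0.1041 0.0603] [0.4628 0.1041 0.06  ]
front M [0.4475 0.1905 0.0626] [0.4473 0.1903 0.06  ]
in front L [0.4376 0.2701 0.0643] None
in front R [0.4653 0.1123 0.0641] None
sleeve L [0.5788 0.2591 0.1075] [0.5791 0.259  0.104 ]
sleeve R [0.5929 0.1738 0.1079] [0.5932 0.1733 0.104 ]
sleeve M [0.5858 0.2163 0.1079] [0.5861 0.216  0.104 ]
hingeL [0.5168 0.3042 0.0508] [0.5168 0.3043 0.045 ]
hingeR [0.5515 0.1091 0.0528] [0.5518 0.1077 0.045 ]
mid front L [0.4972 0.2888 0.0279] [0.498  0.2883 0.074 ]
mid front R [0.5249 0.1146 0.0392] [0.5244 0.1209 0.074 ]
back L [0.5663 0.3003 0.0312] [0.5638 0.2993 0.074 ]
back R [ 0.6015  0.1127 -0.001 ] [0.5944 0.1259 0.074 ]
bottle [0.4407 0.3245 0.0901] [0.4416 0.324  0.1   ]
cs [0.4859 0.3507 0.0182] [0.486  0.3506 0.019 ]
```

```bash
cat >> h.py <<'E'
YAW=.170;C=np.array([.5195,.204])
def cad(p):
    c,s=np.cos(YAW),np.sin(YAW);q=np.array(p[:2])-C
    return np.array([c*q[0]+s*q[1],-s*q[0]+c*q[1],p[2]])
def cloud(name,d,s=None):
    p=robot.camera_params(name);K=np.array(p['intrinsics'])
    vv,uu=np.nonzero(d>0)
    a=cv2.undistortPoints(np.stack([uu,vv],-1).astype(float)[:,None],K,np.array([p['k1'],0,0,0,0.]))[:,0]
    z=d[vv,uu];c=np.stack([a[:,0]*z,-a[:,1]*z,-z,np.ones_like(z)],-1)
    return (c@np.linalg.inv(np.array(p['view'])).T)[:,:3]
def plan(goal,th=YAW,s=None):
    "shift in tool axes cm + turn to reach caddy-frame goal (m)"
    s=s or robot.observe();c,sn=np.cos(YAW),np.sin(YAW)
    g=np.array([C[0]+c*goal[0]-sn*goal[1],C[1]+sn*goal[0]+c*goal[1],goal[2]])
    r=R.from_quat(s['tcp_rot']);x=r.apply([1,0,0]);
    print('t',s['t'],'now cad',cad(s['tcp_pos']).round(4),'th',np.arctan2(x[1],x[0]).round(4),'shift cm',(r.inv().apply(g-s['tcp_pos'])*100).round(2),'turn',round(np.arctan2(x[1],x[0])-th,3),'F',s['wrist_force'].round(1))
E
python3 - <<'E'
from h import *
P=np.vstack([cloud(n,np.load(f'pics/{f}.npy')) for n,f in(('top','t0'),('side','s0'))])
ys=np.arange(.7,-.8,-.1)
print('y hi',ys.round(1))
for x in np.arange(-.2,1.2,.1):
    print(round(x,1),[ (lambda m: round(float(np.percentile(P[m,2],99)),2) if m.sum()>5 else None)((P[:,0]>=x)&(P[:,0]<x+.1)&(P[:,1]<=y)&(P[:,1]>y-.1)) for y in ys])
E
```

```text
y hi [ 0.7  0.6  0.5  0.4  0.3  0.2  0.1  0.  -0.1 -0.2 -0.3 -0.4 -0.5 -0.6
 -0.7]
-0.2 [None, None, -0.58, -0.73, -0.73, -0.63, None, None, None, None, -0.73, -0.73, -0.73, -0.73, -0.73]
-0.1 [None, None, -0.17, -0.73, -0.73, -0.38, None, None, None, -0.73, -0.73, -0.73, -0.73, -0.73, -0.73]
0.0 [None, None, 0.0, 0.0, -0.73, -0.21, None, None, -0.63, -0.73, -0.73, -0.73, -0.73, -0.73, -0.73]
0.1 [0.0, 0.0, 0.0, 0.0, None, 0.0, 0.0, 0.01, 0.01, None, None, None, None, None, None]
0.2 [0.0, 0.0, 0.0, 0.0, 0.0, 0.0, 0.0, 0.02, 0.01, 0.01, None, None, None, None, None]
0.3 [0.37, 0.37, 0.25, 0.0, 0.0, 0.0, 0.02, 0.04, 0.05, 0.06, None, None, None, None, None]
0.4 [0.35, 0.59, 0.62, 0.1, 0.08, 0.08, 0.0, 0.1, 0.11, 0.11, None, None, None, None, None]
0.5 [None, 0.61, 0.61, 0.1, 0.11, 0.11, 0.04, 0.32, 0.31, 0.13, None, None, None, None, None]
0.6 [None, 0.59, 0.0, 0.0, 0.0, 0.06, 0.03, 0.32, 0.32, None, None, None, None, None, None]
0.7 [0.0, 0.57, 0.09, 0.1, 0.18, 0.5, 0.5, 0.46, 0.32, None, None, None, None, None, None]
0.8 [0.32, 0.3, 0.29, 0.33, 0.37, 0.41, 0.38, 0.36, 0.33, 0.18, None, None, None, None, None]
0.9 [None, None, None, None, None, None, None, None, None, None, None, None, None, None, None]
1.0 [None, None, None, None, None, None, None, None, None, None, None, None, None, None, None]
1.1 [None, None, None, None, None, None, None, None, None, None, None, None, None, None, None]
```

```bash
python3 - <<'E'
from h import *
P=np.vstack([cloud(n,np.load(f'pics/{f}.npy')) for n,f in(('top','t0'),('side','s0'))])
for y in np.arange(.3,-.5,-.05):
    m=(P[:,1]<=y)&(P[:,1]>y-.05)&(P[:,0]>.05)&(P[:,0]<.9)
    f=lambda a,b:(lambda q: (round(float(np.sort(q)[min(3,len(q)-1)]),3),len(q)) if len(q) else None)(P[m&(P[:,2]>a)&(P[:,2]<b),0])
    print(round(y,2),'minx z>.15',f(.15,2),'.05-.15',f(.05,.15))
plan((-.10,0,.20))
plan((-.10,-.3,.20))
E
```

```text
0.3 minx z>.15 (0.799, 4347) .05-.15 (0.431, 5107)
0.25 minx z>.15 (0.792, 5139) .05-.15 (0.435, 5486)
0.2 minx z>.15 (0.785, 5478) .05-.15 (0.444, 5784)
0.15 minx z>.15 (0.704, 6905) .05-.15 (0.453, 4563)
0.1 minx z>.15 (0.702, 5666) .05-.15 (0.856, 1474)
0.05 minx z>.15 (0.702, 3853) .05-.15 (0.537, 1377)
0.0 minx z>.15 (0.703, 1650) .05-.15 (0.424, 6538)
-0.05 minx z>.15 (0.549, 5248) .05-.15 (0.419, 9617)
-0.1 minx z>.15 (0.533, 5734) .05-.15 (0.442, 5047)
-0.15 minx z>.15 (0.519, 2056) .05-.15 (0.391, 2398)
-0.2 minx z>.15 (0.86, 8) .05-.15 (0.391, 739)
-0.25 minx z>.15 None .05-.15 (0.861, 27)
-0.3 minx z>.15 None .05-.15 None
-0.35 minx z>.15 None .05-.15 None
-0.4 minx z>.15 None .05-.15 None
-0.45 minx z>.15 None .05-.15 None
t 0.1 now cad [-0.4825 -0.7596  0.2217] th 0.2689 shift cm [ 45.56 -71.81   2.27] turn 0.099 F [-0.6 -0.2 -0.8]
t 0.1 now cad [-0.4825 -0.7596  0.2217] th 0.2689 shift cm [ 42.6  -41.96   2.23] turn 0.099 F [-0.6 -0.2 -0.8]
```

send_rows:
  steps: "-1 2 -2 -3 0.02; -1 4 -4 -6 0.04; -1 6 -6 -7 0.06; -1 8 -8.5 -7 0.08; -1 10 -11 -7 0.1"

```text
t: 0.52
tcp_pos: [0.2404, -0.493, 0.2931]
tcp_rot: [0.996, 0.084, 0.0, 0.001]
wrist_force: [0.1, 0.5, -0.5]
grip_width: 1.0
```

```bash
cat >> h.py <<'E'
def planw(x,y,z):
    s=robot.observe();r=R.from_quat(s['tcp_rot']);print('t',s['t'],s['tcp_pos'].round(3),'q',s['joint_pos'].round(2),'shift',(r.inv().apply(np.array([x,y,z])-s['tcp_pos'])*100).round(1),'F',s['wrist_force'].round(1))
E
python3 -c "
from h import *
planw(.30,-.38,.28)"
```

```text
t 0.5167 [ 0.24  -0.493  0.293] q [ 1.06  0.1  -0.03  1.6   0.    1.44 -0.37] shift [  7.8 -10.2   1.3] F [ 0.1  0.5 -0.5]
```

send_rows:
  steps: "-0.5 2 -3 0 0; -0.2 4 -6 0 0; 0 6.5 -9 0 0; 0 9 -12.5 0 0; 0 11 -16 0 0"

```text
t: 0.93
tcp_pos: [0.322, -0.3159, 0.2922]
tcp_rot: [0.996, 0.084, -0.0, -0.0]
wrist_force: [1.0, 0.1, -0.0]
grip_width: 0.705
```

```bash
python3 -c "
from h import *
planw(.44,-.14,.29);plan((-.10,0,.28))"
```

```text
t 0.9333 [ 0.322 -0.316  0.292] q [ 0.9  -0.09 -0.2   1.8  -0.02  1.43 -0.7 ] shift [ 14.6 -15.4   0.2] F [ 1.   0.1 -0. ]
t 0.9333 now cad [-0.2826 -0.479   0.2922] th 0.1688 shift cm [ 18.2  -47.93   1.23] turn -0.001 F [ 1.   0.1 -0. ]
```

send_rows:
  steps: "0 3 -3 0 0; 0 6 -6 0 0; 0 9 -9.5 0 0; 0 12 -12.5 0 0; 0 14.5 -15.5 0 0"

```text
t: 1.35
tcp_pos: [0.4368, -0.1423, 0.2925]
tcp_rot: [0.996, 0.084, 0.0, 0.0]
wrist_force: [0.8, -1.3, 0.3]
grip_width: 0.503
```

send_rows:
  steps: "0 1.5 -3.5 0 0; 0 2.5 -7 0 0; 0 3.5 -10.5 0 0; 0 4 -14.5 0 0; 0 4 -18 0 0"

```text
t: 1.77
tcp_pos: [0.4452, 0.0426, 0.2923]
tcp_rot: [0.996, 0.085, -0.0, -0.0]
wrist_force: [1.3, 0.2, 0.6]
grip_width: 0.505
```

```bash
python3 -c "
from h import *
planw(.44,-.14,.29);plan((-.105,0,.15))"
```

```text
t 1.7667 [0.445 0.043 0.292] q [ 0.54 -0.1  -0.67  1.79 -0.06  1.43 -1.52] shift [-3.6 17.9  0.2] F [1.3 0.2 0.6]
t 1.7667 now cad [-0.1005 -0.1465  0.2923] th 0.1698 shift cm [ -0.44 -14.64  14.24] turn -0.0 F [1.3 0.2 0.6]
```

send_rows:
  steps: "0 0 -3.5 2 0; 0 -0.5 -7 4 0; 0 -1 -10.5 7 0; 0 -1 -13.5 10 0; 0 -1 -14.6 13 0"

```text
t: 2.18
tcp_pos: [0.4101, 0.186, 0.1625]
tcp_rot: [0.996, 0.086, 0.001, -0.0]
wrist_force: [0.6, 0.6, -0.2]
grip_width: 0.503
```

send_rows:
  steps: "0 0 0 3 0; 0 0 0 6 0; 0 0 0 9 0; 0 0 0 11 0; 0 0 0 11 0"

```text
t: 2.6
tcp_pos: [0.408, 0.1811, 0.0489]
tcp_rot: [0.996, 0.084, -0.003, 0.0]
wrist_force: [-1.0, 0.2, -0.9]
grip_width: 0.504
```

```bash
python3 -c "
from h import *
plan((-.095,0,.045));cap('side','s1');cap('top','t1')
a=cv2.imread('pics/s1.png')[130:330,150:400];cv2.imwrite('pics/s1c.png',cv2.resize(a,None,fx=3,fy=3,interpolation=cv2.INTER_CUBIC))"
```

```text
t 2.6 now cad [-0.1138 -0.0037  0.0489] th 0.1692 shift cm [ 1.88 -0.37  0.37] turn -0.001 F [-1.   0.2 -0.9]
```

View pics/s1c.png

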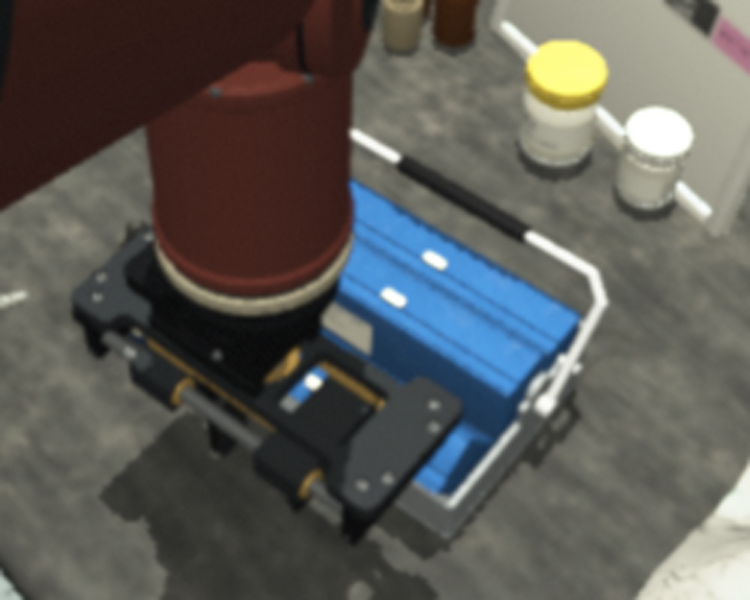

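send_rows:
  steps: "0 0.6 -0.3 0.4 0; 0 1.2 -0.4 0.4 0; 0 1.6 -0.4 0.4 0; 0 2 -0.4 0.4 0; 0 2.4 -0.4 0.4 0"

```text
t: 3.12
tcp_pos: [0.4349, 0.1904, 0.0491]
tcp_rot: [0.996, 0.084, 0.0, -0.0]
wrist_force: [-0.6, 0.4, 0.3]
grip_width: 0.501
```

send_rows:
  steps: "0 0.25 0 0 0; 0 0.5 0 0 0; 0 0.75 0 0 0; 0 1 0 0 0; 0 1.25 0 0 0"

```text
t: 3.53
tcp_pos: [0.4462, 0.1923, 0.0485]
tcp_rot: [0.996, 0.084, -0.0, 0.0]
wrist_force: [-1.7, 0.1, 0.1]
grip_width: 0.498
```

```bash
python3 -c "
from h import *
plan((-.055,0,.045));cap('side','s2');cap('wrist','w2')
a=cv2.imread('pics/s2.png')[130:330,150:400];cv2.imwrite('pics/s2c.png',cv2.resize(a,None,fx=3,fy=3,interpolation=cv2.INTER_CUBIC))"
```

```text
t 3.5333 now cad [-0.0742  0.0009  0.0485] th 0.1689 shift cm [1.92 0.08 0.35] turn -0.001 F [-1.7  0.1  0.1]
```

View pics/w2.png

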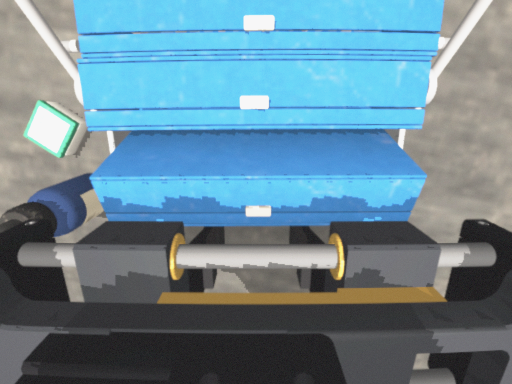

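View pics/s2c.png

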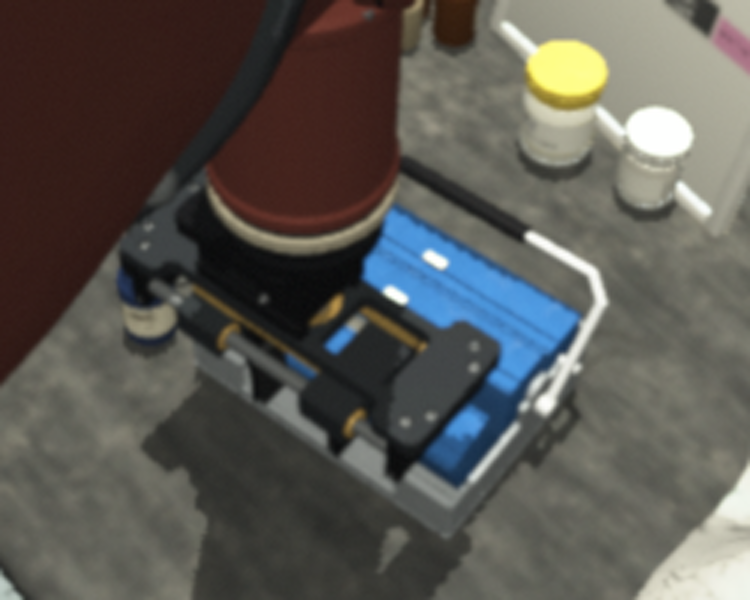

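send_rows:
  steps: "0 0.2 0 0 0; 0 0.4 0 0 0; 0 0.6 0 0 0; 0 0.8 0 0 0; 0 1 0 0 0"

```text
t: 4.05
tcp_pos: [0.4565, 0.194, 0.0486]
tcp_rot: [0.996, 0.084, 0.0, -0.0]
wrist_force: [-0.2, 0.0, -0.8]
grip_width: 0.501
```

```bash
python3 -c "
from h import *
plan((-.055,0,.045));cap('wrist','w3')"
```

```text
t 4.05 now cad [-0.0637  0.0008  0.0486] th 0.1686 shift cm [0.87 0.08 0.36] turn -0.001 F [-0.2  0.  -0.8]
```

View pics/w3.png

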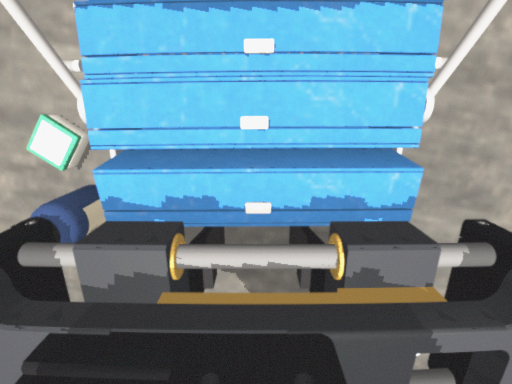

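send_rows:
  steps: "0 0.2 0 0 0; 0 0.4 0 0 0; 0 0.6 0 0 0; 0 0.7 0 0 0; 0 0.7 0 0 0"

```text
t: 4.52
tcp_pos: [0.4633, 0.1953, 0.0486]
tcp_rot: [0.996, 0.084, 0.0, -0.0]
wrist_force: [-0.7, -0.2, -0.2]
grip_width: 0.501
```

```bash
python3 -c "
from h import *
plan((-.055,0,.045));cap('wrist','w4')"
```

```text
t 4.5167 now cad [-0.0569  0.0009  0.0486] th 0.1687 shift cm [0.19 0.09 0.36] turn -0.001 F [-0.7 -0.2 -0.2]
```

View pics/w4.png

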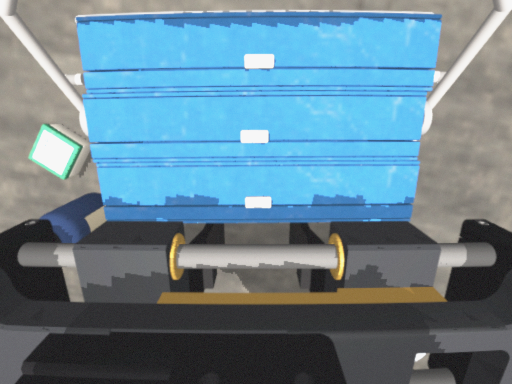

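send_rows:
  steps: "0 0.1 0 0 0; 0 0.2 0 0 0; 0 0.3 0 0 0; 0 0.3 0 0 0"

```text
t: 4.9
tcp_pos: [0.4663, 0.1957, 0.0486]
tcp_rot: [0.996, 0.084, 0.0, -0.0]
wrist_force: [0.2, -0.1, -0.7]
grip_width: 0.498
```

```bash
python3 -c "
from h import *
plan((-.055,0,.045));s,im,d=cap('wrist','w5')
for v in range(100,226,4): print(v,cad(w('wrist',290,v,d[v,290],s)).round(4))"
```

```text
t 4.9 now cad [-0.0539  0.0009  0.0486] th 0.1687 shift cm [-0.11  0.09  0.36] turn -0.001 F [ 0.2 -0.1 -0.7]
100 [ 0.027  -0.0152  0.0724]
104 [ 0.0251 -0.0154  0.0718]
108 [ 0.0232 -0.0154  0.0723]
112 [ 0.0212 -0.0153  0.0729]
116 [ 0.0193 -0.0155  0.072 ]
120 [ 0.0173 -0.0155  0.0723]
124 [ 0.0153 -0.0156  0.0725]
128 [ 0.0133 -0.0157  0.0716]
132 [ 0.0113 -0.0158  0.0716]
136 [ 0.0092 -0.0159  0.0712]
140 [ 0.0072 -0.0159  0.0718]
144 [ 0.0052 -0.0159  0.0725]
148 [ 0.0031 -0.0159  0.0724]
152 [ 0.0009 -0.0161  0.0718]
156 [-0.0011 -0.0161  0.0723]
160 [-0.0031 -0.016   0.073 ]
164 [-0.0056 -0.0164  0.0709]
168 [-0.0075 -0.0163  0.0723]
172 [-0.0103 -0.0167  0.0698]
176 [-0.0121 -0.0165  0.0714]
180 [-0.0141 -0.0164  0.0726]
184 [-0.0163 -0.0165  0.0725]
188 [-0.0186 -0.0166  0.0724]
192 [-0.021  -0.0167  0.0719]
196 [-0.0232 -0.0168  0.0721]
200 [-0.0254 -0.0168  0.0727]
204 [-0.0283 -0.0171  0.0709]
208 [-0.0306 -0.0171  0.071 ]
212 [-0.0329 -0.0172  0.0714]
216 [-0.0352 -0.0172  0.0716]
220 [-0.0377 -0.0173  0.0714]
224 [-0.0397 -0.0173  0.0724]
```

send_rows:
  steps: "0 -0.4 0 0 0; 0 -0.8 0 0.3 0; 0 -0.8 0 1.2 0; 0 -0.8 0 2 0; 0 -0.8 0 2 0"

```text
t: 5.37
tcp_pos: [0.4569, 0.1936, 0.0266]
tcp_rot: [0.996, 0.084, -0.001, 0.0]
wrist_force: [-1.1, -0.3, -0.1]
grip_width: 0.5
```

send_rows:
  steps: "0 0.2 0 0 0; 0 0.4 0 0 0; 0 0.6 0 0 0; 0 0.8 0 0 0; 0 0.9 0 0 0"

```text
t: 5.78
tcp_pos: [0.4669, 0.1959, 0.0287]
tcp_rot: [0.996, 0.084, -0.0, 0.0]
wrist_force: [-5.7, -2.1, 3.5]
grip_width: 0.501
```

send_rows:
  steps: "0 0.1 0 0 0; 0 0.2 0 0 0; 0 0.3 0 0 0"

```text
t: 6.03
tcp_pos: [0.4669, 0.1959, 0.028]
tcp_rot: [0.996, 0.085, -0.003, 0.001]
wrist_force: [-18.3, -4.1, 12.6]
grip_width: 0.499
```

send_rows:
  steps: "0 -0.3 0 0 0; 0 -0.8 0 0 0; 0 -1.3 0 0 0; 0 -2.5 0 0 0; 0 -3.5 0 -1 0"

```text
t: 6.45
tcp_pos: [0.434, 0.1899, 0.0374]
tcp_rot: [0.996, 0.084, -0.001, 0.0]
wrist_force: [-0.8, -0.5, 1.6]
grip_width: 0.503
```

```bash
python3 -c "
from h import *
plan((-.1,0,.2));s,im,d=cap('wrist','w6')
m=d
for v in range(60,226,6): print(v,cad(w('wrist',290,v,d[v,290],s)).round(4))"
```

```text
t 6.45 now cad [-0.0867  0.0006  0.0374] th 0.1685 shift cm [ -1.36   0.06 -16.26] turn -0.002 F [-0.8 -0.5  1.6]
60 [ 0.0109 -0.0139  0.0715]
66 [ 0.0084 -0.0139  0.0718]
72 [ 0.0058 -0.0139  0.0725]
78 [ 0.0033 -0.014   0.072 ]
84 [ 0.0008 -0.0141  0.0716]
90 [-0.0018 -0.0141  0.072 ]
96 [-0.0008 -0.0219  0.0079]
102 [-0.0071 -0.0143  0.0722]
108 [-0.0098 -0.0143  0.0727]
114 [-0.0124 -0.0144  0.072 ]
120 [-0.0152 -0.0146  0.0716]
126 [-0.0179 -0.0147  0.0715]
132 [-0.0208 -0.0148  0.0709]
138 [-0.0235 -0.0148  0.0717]
144 [-0.0263 -0.0148  0.0721]
150 [-0.0293 -0.015   0.0715]
156 [-0.0321 -0.015   0.0721]
162 [-0.035  -0.0151  0.0722]
168 [-0.038  -0.0152  0.0722]
174 [-0.041  -0.0152  0.0724]
180 [-0.0609 -0.0239  0.0059]
186 [-0.0635 -0.0231  0.0132]
192 [-0.072  -0.0249  0.0004]
198 [-0.077  -0.0251  0.0002]
204 [-0.082  -0.0252  0.0003]
210 [-0.087  -0.0254  0.0006]
216 [-0.0767 -0.0204  0.0387]
222 [-0.0802 -0.0204  0.0403]
```

View pics/w6.png

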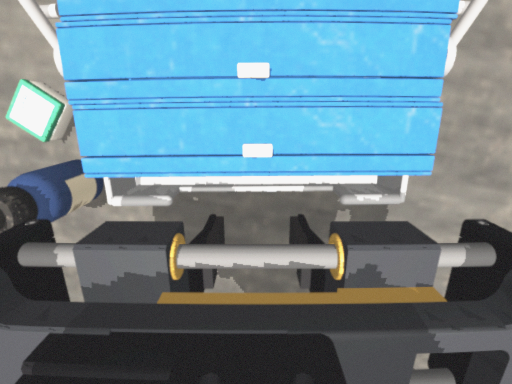

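send_rows:
  steps: "0 -1 0 -4 0; 0 -1 0 -8 0; 0 -1 0 -12 0; 0 -1 0 -16 0; 0 -1 0 -17 0"

```text
t: 6.92
tcp_pos: [0.4281, 0.1902, 0.2146]
tcp_rot: [0.996, 0.084, 0.004, -0.0]
wrist_force: [0.6, 0.6, 0.4]
grip_width: 0.499
```

send_rows:
  steps: "0 4 0 0 0; 0 8 0 0 0; 0 12 0 0 0; 0 16 0 0 0; 0 20 0 0 0"

```text
t: 7.33
tcp_pos: [0.6252, 0.2219, 0.2078]
tcp_rot: [0.997, 0.083, 0.0, 0.0]
wrist_force: [0.2, 1.3, 1.2]
grip_width: 0.501
```

```bash
python3 -c "
from h import *
plan((.108,0,.10));cap('top','t7')
s,im,d=cap('wrist','w7')"
```

```text
t 7.3333 now cad [ 1.072e-01 -2.000e-04  2.078e-01] th 0.1669 shift cm [ 0.07 -0.03 10.78] turn -0.003 F [0.2 1.3 1.2]
```

View pics/w7.png

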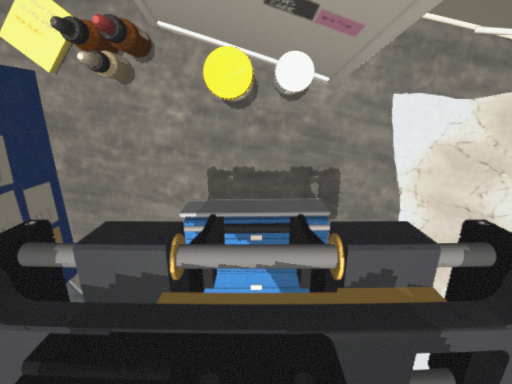

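send_rows:
  steps: "0 0.2 0 3 0; 0 0.2 0 6 0; 0 0.2 0 9 0; 0 0.2 0 11.5 0; 0 0.2 0 11.5 0"

```text
t: 7.85
tcp_pos: [0.6219, 0.221, 0.0881]
tcp_rot: [0.996, 0.084, -0.003, 0.001]
wrist_force: [-1.2, -0.7, -0.8]
grip_width: 0.5
```

send_rows:
  steps: "0 -0.5 0 0 0; 0 -1 0 0 0; 0 -1.5 0 0 0; 0 -2 0 0 0; 0 -2.5 0 0 0"

```text
t: 8.27
tcp_pos: [0.6006, 0.2188, 0.0953]
tcp_rot: [0.996, 0.084, 0.002, -0.0]
wrist_force: [3.8, -0.1, 2.6]
grip_width: 0.501
```

```bash
python3 -c "
from h import *
plan((.0,0,.092));cap('top','t8');cap('side','s8')
a=cv2.imread('pics/s8.png')[100:330,150:400];cv2.imwrite('pics/s8c.png',cv2.resize(a,None,fx=2.5,fy=2.5,interpolation=cv2.INTER_CUBIC))"
```

```text
t 8.2667 now cad [0.0824 0.0009 0.0953] th 0.1688 shift cm [-8.24  0.1   0.31] turn -0.001 F [ 3.8 -0.1  2.6]
```

View pics/s8c.png

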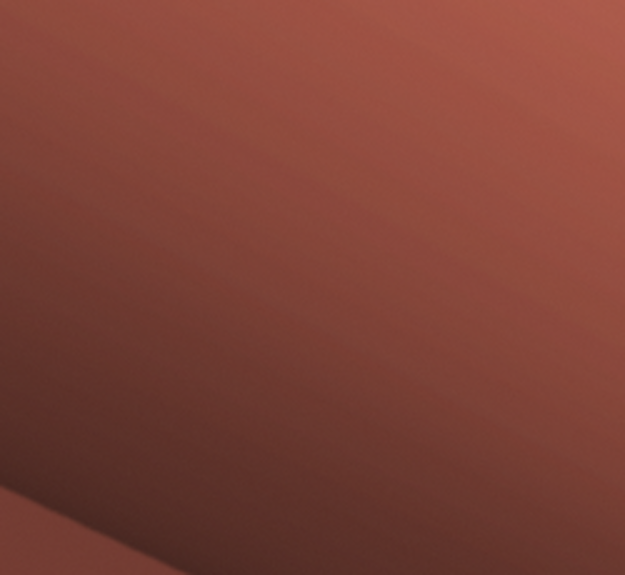

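send_rows:
  steps: "0 -0.3 0 0 0; 0 -0.6 0 0 0; 0 -0.9 0 0 0; 0 -1.2 0 0 0; 0 -1.5 0 0 0"

```text
t: 8.78
tcp_pos: [0.5848, 0.2159, 0.0934]
tcp_rot: [0.996, 0.084, -0.0, 0.0]
wrist_force: [1.4, 0.3, 0.9]
grip_width: 0.499
```

```bash
python3 -c "
from h import *
plan((.0,0,.092));cap('top','t9');cap('wrist','w9')"
```

```text
t 8.7833 now cad [0.0664 0.0007 0.0934] th 0.1688 shift cm [-6.64  0.08  0.14] turn -0.001 F [1.4 0.3 0.9]
```

View pics/t9.png

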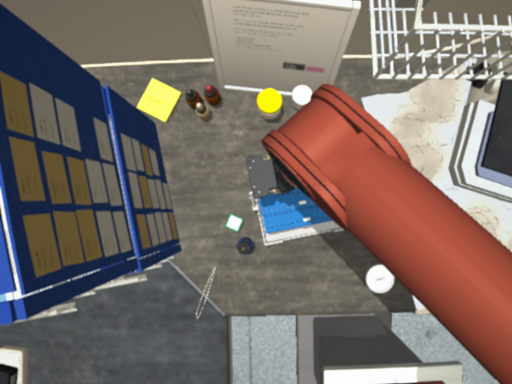

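View pics/w9.png

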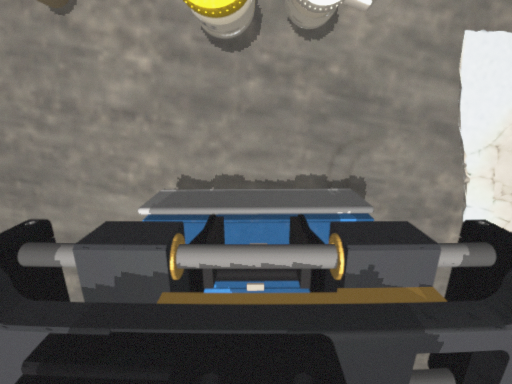

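send_rows:
  steps: "0 -0.4 0 0 0; 0 -0.8 0 0 0; 0 -1.2 0 0 0; 0 -1.6 0 0 0; 0 -2 0 0 0"

```text
t: 9.3
tcp_pos: [0.565, 0.2126, 0.0935]
tcp_rot: [0.996, 0.084, -0.0, 0.0]
wrist_force: [-0.2, 0.9, 1.1]
grip_width: 0.501
```

send_rows:
  steps: "0 -0.4 0 0 0; 0 -0.8 0 0 0; 0 -1.2 0 0 0; 0 -1.6 0 0 0; 0 -2 0 0 0"

```text
t: 9.72
tcp_pos: [0.5454, 0.2092, 0.0936]
tcp_rot: [0.996, 0.084, -0.0, 0.0]
wrist_force: [-0.3, -0.7, -0.2]
grip_width: 0.497
```

send_rows:
  steps: "0 -0.4 0 0 0; 0 -0.8 0 0 0; 0 -1.2 0 0 0; 0 -1.6 0 0 0; 0 -2 0 0 0"

```text
t: 10.13
tcp_pos: [0.5257, 0.2058, 0.0936]
tcp_rot: [0.996, 0.084, -0.0, 0.0]
wrist_force: [0.5, 0.6, 0.0]
grip_width: 0.503
```

```bash
python3 -c "
from h import *
plan((.0,0,.092));cap('top','t10');cap('side','s10');cap('wrist','w10')"
```

```text
t 10.1333 now cad [0.0065 0.0008 0.0936] th 0.1688 shift cm [-0.65  0.08  0.16] turn -0.001 F [0.5 0.6 0. ]
```

View pics/w10.png

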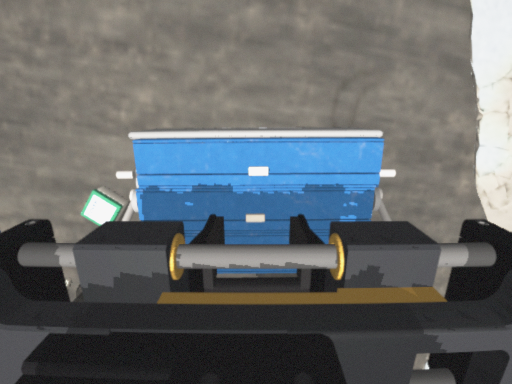

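View pics/t10.png

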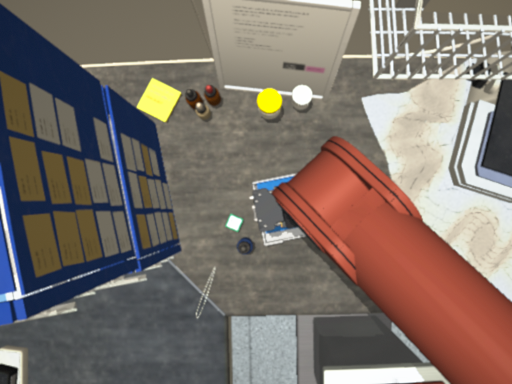

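View pics/s10.png

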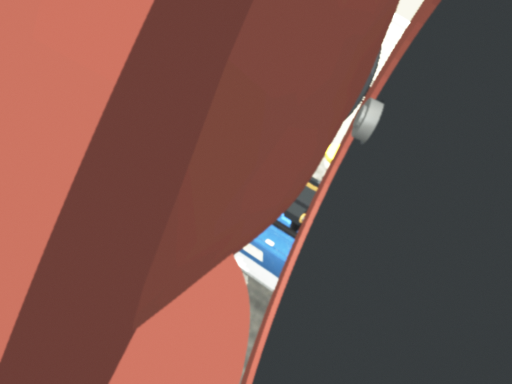

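send_rows:
  steps: "0 -0.4 0 0 0; 0 -0.8 0 0 0; 0 -1.2 0 0 0; 0 -1.6 0 0 0; 0 -2 0 0 0"

```text
t: 10.7
tcp_pos: [0.506, 0.2025, 0.0936]
tcp_rot: [0.996, 0.084, -0.0, 0.0]
wrist_force: [-0.2, 0.6, -0.1]
grip_width: 0.501
```

```bash
python3 -c "
from h import *
plan((.0,0,.092));cap('wrist','w11')"
```

```text
t 10.7 now cad [-0.0136  0.0008  0.0936] th 0.1689 shift cm [1.36 0.08 0.16] turn -0.001 F [-0.2  0.6 -0.1]
```

View pics/w11.png

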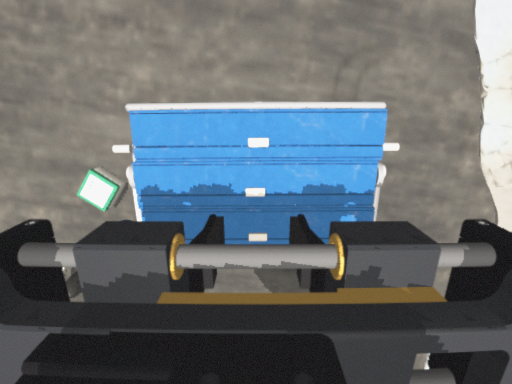

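send_rows:
  steps: "0 0 0 -4 0; 0 0 0 -8 0; 0 0 0 -12 0; 0 0 0 -16 0; 0 0 0 -20 0"

```text
t: 11.17
tcp_pos: [0.5059, 0.2026, 0.2957]
tcp_rot: [0.996, 0.084, 0.0, 0.0]
wrist_force: [1.3, 0.8, -0.5]
grip_width: 0.501
```

send_rows:
  steps: "0 -1 4 0 0; 0 -2.5 8 0 0; 0 -4 12 0 0; 0 -6 16 0 0; 0 -8 19 0 0"

```text
t: 11.58
tcp_pos: [0.4589, -0.0003, 0.2937]
tcp_rot: [0.996, 0.084, 0.0, -0.0]
wrist_force: [0.8, -1.0, 0.4]
grip_width: 0.503
```

```bash
python3 -c "
from h import *
plan((.0,0,.092));planw(.44,-.14,.29);cap('top','t12');cap('side','s12');cap('wrist','w12')"
```

```text
t 11.5833 now cad [-0.0943 -0.1911  0.2937] th 0.1681 shift cm [  9.37 -19.12  20.17] turn -0.002 F [ 0.8 -1.   0.4]
t 11.5833 [ 0.459 -0.     0.294] q [ 0.74 -0.07 -0.78  1.76 -0.05  1.43 -1.43] shift [-4.2 13.5  0.4] F [ 0.8 -1.   0.4]
```

View pics/t12.png

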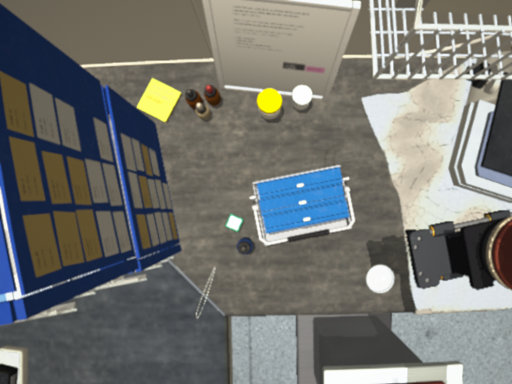

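View pics/w12.png

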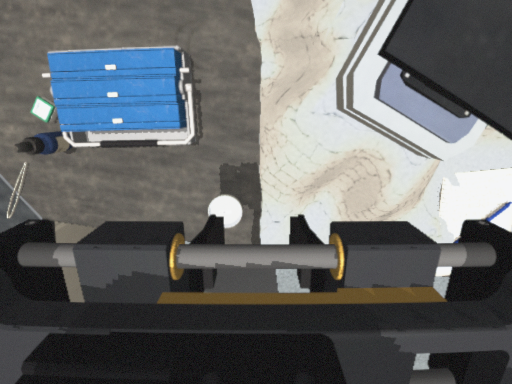

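The bail now lies forward on the lip, with its black sleeve at about (308,236) in the top view. The three boxes stand together in a row. I'll check heights and bystander positions next.

```bash
python3 - <<'E'
from h import *
a=cv2.imread('pics/t12.png')[150:262,215:365];cv2.imwrite('pics/t12c.png',cv2.resize(a,None,fx=5,fy=5,interpolation=cv2.INTER_CUBIC))
d=np.load('pics/t12.npy');P=cloud('top',d)
c,s=np.cos(YAW),np.sin(YAW);q=P[:,:2]-C;X=c*q[:,0]+s*q[:,1];Y=-s*q[:,0]+c*q[:,1]
for x in np.arange(-.08,.08,.005):
    print(round(x,3),[round(float(np.median(P[m,2])),4) if m.sum() else None for m in [(X>=x)&(X<x+.005)&(abs(Y-y)<.02) for y in(-.06,-.025,.025,.06)]])
m=(P[:,2]>.06)&(abs(Y-.1315)<.03)&(abs(X+.057)<.03);print('bottle',P[m].mean(0),P[m,2].max())
m0=cloud('top',np.load('pics/t0.npy'));q=m0[:,:2]-C;X=c*q[:,0]+s*q[:,1];Y=-s*q[:,0]+c*q[:,1]
m=(m0[:,2]>.06)&(abs(Y-.1315)<.03)&(abs(X+.057)<.03);print('before',m0[m].mean(0),m0[m,2].max())
E
```

```text
-0.08 [-0.0007, -0.0005, -0.0009, -0.0012]
-0.075 [-0.0004, 0.0, -0.0001, -0.0001]
-0.07 [0.0454, 0.0484, 0.0489, 0.0457]
-0.065 [0.0457, 0.0484, 0.0487, 0.044]
-0.06 [0.0058, 0.0063, 0.0059, 0.0057]
-0.055 [0.0054, 0.0053, 0.0056, 0.006]
-0.05 [0.0059, 0.0058, 0.0054, 0.0051]
-0.045 [0.0709, 0.0717, 0.0716, 0.0714]
-0.04 [0.0715, 0.0715, 0.0711, 0.0713]
-0.035 [0.0711, 0.0715, 0.0707, 0.0711]
-0.03 [0.072, 0.0716, 0.0715, 0.0712]
-0.025 [0.0712, 0.0712, 0.0716, 0.0719]
-0.02 [0.0717, 0.0717, 0.0717, 0.0716]
-0.015 [0.0717, 0.0714, 0.0717, 0.0717]
-0.01 [0.0715, 0.0713, 0.0712, 0.0708]
-0.005 [0.0711, 0.0715, 0.0718, 0.072]
0.0 [0.071, 0.0709, 0.0715, 0.071]
0.005 [0.0712, 0.0721, 0.0719, 0.0709]
0.01 [0.0716, 0.0714, 0.0715, 0.071]
0.015 [0.0712, 0.0713, 0.0714, 0.0714]
0.02 [0.0718, 0.0715, 0.0712, 0.0721]
0.025 [0.0714, 0.0716, 0.071, 0.0711]
0.03 [0.071, 0.072, 0.0714, 0.0715]
0.035 [0.0719, 0.0717, 0.0714, 0.0713]
0.04 [0.071, 0.0712, 0.0712, 0.0709]
0.045 [0.0717, 0.0713, 0.0715, 0.0714]
0.05 [0.0719, 0.0716, 0.0714, 0.0713]
0.055 [0.0712, 0.0714, 0.072, 0.0714]
0.06 [0.0715, 0.0711, 0.0711, 0.0713]
0.065 [0.0598, 0.0605, 0.0603, 0.0597]
0.07 [0.0001, -0.0006, 0.0003, -0.0012]
0.075 [-0.0004, -0.0009, -0.0012, -0.0004]
bottle [0.43667205 0.32759425 0.08267202] 0.10243515985957141
before [0.43687145 0.3274077  0.08261119] 0.10170647217016959
```

View pics/s12.png

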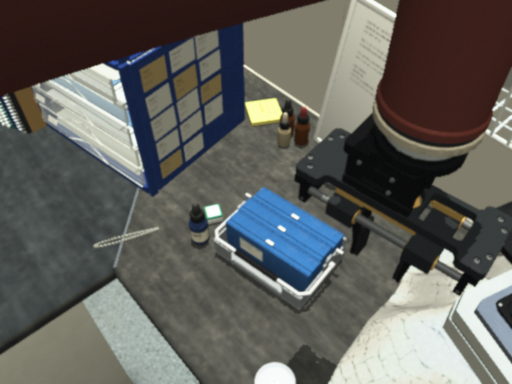

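```bash
ls pics/t12c.png
```

```text
pics/t12c.png
```

View pics/t12c.png

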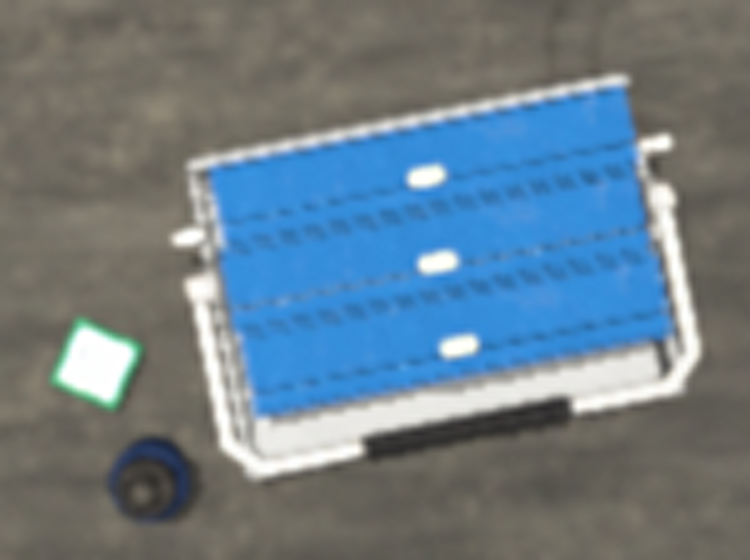

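send_rows:
  steps: "0 0 0 0 0; 0 0 0 0 0; 0 0 0 0 0"

```text
t: 11.98
tcp_pos: [0.4598, 0.0034, 0.2936]
tcp_rot: [0.996, 0.086, 0.0, -0.0]
wrist_force: [0.0, -0.6, -0.6]
grip_width: 0.499
```

```bash
python3 -c "
from h import *
print(robot.observe()['wrist_force'],robot.finish_job())"
```

```text
the job is handed in; nothing more can be done
[ 0.03378579 -0.60230475 -0.630904  ] None
```

I tipped the slumped box upright with half-open, non-gripping fingers and pressed it low through the notch to seat it against the row. I then pushed the bail forward past upright from behind, and it fell onto the front lip by itself. I raised the arm, moved it clear to the right and handed the job in at about 12 s. No verdict was reported.

**Last checks** (top camera depth and pictures, before hand-in):
- **Boxes:** All three tops are level at 71–72 mm, with no visible gap between the boxes. The front box's top front edge is at caddy x of about -45 mm. I did not measure its tilt directly; I took it as upright from the level top and edge position.
- **Bail:** The cross bar lies on the front lip. The top of its sleeve reads about 49 mm, where about 50 mm was expected. The bare wire reads 45–46 mm, about 2 mm below the 48 mm I expected; the calibration is good to about 2 mm.
- **Bystanders:** The dropper bottle is standing within 1 mm of where it was. The cover-slip box looks unmoved in the picture; I did not measure it at the end.
- **Forces:** The highest wrist force I saw on any call was about 23 N in total (18 N of it along the push), when pressing the box against the row. The force was about zero when I finished.

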